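Slide the serving board into its notches and drop a sugar cube on the saucer

TASK

With a fingertip, push the serving board, saucer riding on it, along its rails towards the sugar dispenser until you feel it drop into its locating notches and it lies flush between the side rails. Then press the dispenser's push knob fully in so that the sugar cube falls onto the saucer, let the knob spring back, and end clear of everything. Lift nothing, do not touch the saucer or the cube, and leave the moka pot, the mug and the spoon caddy where they stand.

Things in the scene. Friction and masses are not known exactly. Their poses are not given: they have to be found in the camera images.
- station: Fixed wooden rail frame, base 165 (x) by 350 (y) by 8 mm, z up. Its +y is the way the board slides. Origin: on the shelf surface (z 0), below the board's centre when home. Side rails: tops at z 35 mm, inner faces x = +-67.5 mm, from y -205 to 75 mm. Between them four runners, tops at z 20 mm, each with a 14 mm long notch. Base ends at y 140 mm.
- spout (a point): Middle of the spout lip of the clear acrylic sugar dispenser, fixed at the station's +y end (station y 50 mm, z 70 mm). From it a channel 28 mm wide, underside at z 66 mm, runs 60 mm along the station's +y onto a pillar; on the channel a square tower, station y 72 to 104 mm, top at z 133 mm. Nothing but the base lies below the knob.
- board: Loose wooden board 130 (x) by 140 (y) by 15 mm, 0.3 kg, on four 6 mm feet; axes as the station's. Origin: centre of the slab's underside: z 26 mm sliding (top 6 mm proud of the side rails), z 20 mm home (flush, station x, y = 0 within 2 mm). Starts 85 to 130 mm short. Push its rear face (board y -70 mm) in station +y: 2 to 5 N slides it; home, the notch walls stop it.
- saucer: Loose blue ceramic saucer, 112 mm across, 17 mm high, standing on the board near its middle. Origin: centre of its underside.
- cube_center (a point): Centre of the last white sugar cube, 18 mm, loose in the dispenser's channel at the foot of the tower, in front of the pusher.
- pusher (a joint): Travel of the dispenser's spring pusher in m: 0 out (at rest), 0.05 fully in (stop). Pressed in the station's -y direction it carries the cube over the spout lip, where it falls; it must go in nearly all the way. About 1 N at first, 3 N fully in; it springs back when let go.
- knob_back (a point): Centre of the back face of the pusher's round metal knob, 36 mm across, 12 mm thick, 79.5 mm above the shelf, facing the station's +y; this is the face to press, towards the station's -y. Moves with the pusher.
- moka: Squat aluminium moka pot, 94 mm across, 141 mm tall, black handle reaching 90 mm from the axis. Bystander. Origin: centre of underside.
- caddy: Bamboo caddy 70 by 120 by 75 mm with four steel spoons standing in it to 140 mm. Bystander. Origin: centre of underside.
- mug: White mug, 76 mm across, 80 mm tall. Bystander. Origin: centre of underside.
There are look-alikes about, which are no part of the job. Several things have the shape of the board; the one meant has the colours described above.

How it is judged:
By the outcome, as a careful person would: the job done as asked, in the order asked, and still so for the second after the job is handed in, with the robot touching nothing.
It also fails if it takes over 51 s, if anything falls off the work surface, if the arm or the gripper's body presses on something with over 40 N, if the wrist force passes 120 N, or if a joint passes its speed limit or range.

ROBOT

A 6-joint arm with a two-finger parallel gripper is mounted at the origin on the work surface. World frame = base frame: x ahead of the robot, y to its left, z up, the work surface at z = 0. Lengths are in mm, angles in rad, forces in N, time in s.
With the tool pointing down it reaches from about 275 to 825 mm from the base axis. Payload 4.9 kg.
Tool frame: the origin (TCP) lies on the centre line of the jaws, within the pads' length; the fingertips stand 17 mm ahead of it and the grasp point (between the pads) lies 2 mm behind it; z points along the fingers, y is the line along which they close (so a half turn about z gives the same grasp; the last joint's range is limited). The gripper opens to 85 mm and grips with 20 to 120 N. Pads are 22 mm wide; open, the fingers measure 114 mm over their backs; the gripper's body (76 mm by 85 mm) begins 54 mm behind the grasp point. The pads swing forward as they close: fully open they stand 13 mm farther back than shut.
Start: joints at [-1.279, 0.326, -0.193, 1.052, 0, 1.437], TCP at [227.191, -500.902, 248.281] pointing down, gripper open.
Joint ranges: [-2.65, 2.65], [-0.97, 1.79], [-1.3, 1.35], [-1.93, 2.1], [-1.47, 1.37], [-3.14, 3.14]. Speed limits (rad/s): [2.57, 2.57, 3.14, 3.14, 3.14, 3.14].

INTERFACE

Orientations are given as a rotation vector (axis times angle).
In Python, from plant import manip gives the robot as it stands. The module is installed in compiled form; this text tells all that it offers.
- The arm moves only by the tool play_rows, never from a script. Its argument "motion" is a list that holds one entry, the list of rows, each a list of 7 numbers: the shift along the tool's x, y, z in cm, then the turn, a rotation vector about the tool's x, y, z in degrees, then the opening, from -1 (shut) to 1 (fully open), so that 0 is half open. In form: [[[dx, dy, dz, wx, wy, wz, gripper], ...]]. A call has 1 to 5 rows; each row is the pose to reach, as a shift and turn from the pose commanded when the call began, along the tool's axes at that moment; what a row does not reach only later rows make up. A row lasts 1/10 s, in which the tool goes at most 50 mm and 8.59 degrees, less where a joint would pass 70% of its speed; a pose out of reach is approached as far as the arm can. A call with a gripper value outside its range is refused whole. The fingers move at their own pace and stop on an object; "grip_force" is the grip in N (left out, the last holds). Time passes only in rows, so rows that repeat a pose let the fingers close. It gives the time, the measured TCP pose, the force, the opening and the grip force at its end, in the units of the state.
- manip.get_state(): the state, without advancing time (a new reading comes with each control period).
- manip.capture(name): name is "side" or "top" or "wrist"; returns the picture (384x512x3 uint8, red, green, blue); there is no depth.
- manip.camera_model(name): a dict with "intrinsics" (3x3 intrinsics, pixels), "cam_to_world" (4x4, takes a point from camera to world coordinates); the wrist camera has in their place "mount" (4x4, takes a point from camera to tool coordinates, whose origin is the TCP and whose axes are the flange's). Camera axes: x right, y up, looking along -z (the intrinsics and any distortion apply to the point x, -y, -z); pixel columns grow to the right and rows downward; lengths in mm; the calibration is good to about 2 mm. A picture is of the moment at which its call begins: read the wrist's pose just before it. camera_model takes no time and is no camera call.
- manip.finish_job(): hands the job in; it is judged then, once.
The state is a dict: "t": time; "q": joint angles; "dq": joint speeds; "joint_torque": joint torques, N m; "eef_pos": TCP position; "ee_rot": TCP orientation; "contact_force": force on the tool from outside, world axes, zero at the start; "ft_torque": the same for the moment, N m; "grip_width": opening from 0.0 (shut) to 1.0 (fully open); "finger_force": force on a finger pad.
Only numpy, scipy, OpenCV 4.12 (cv2) and the standard library are available. Lean on these libraries where they do the work, as an engineer would, in place of code of your own. Each camera call takes 0.05 s, during which the arm holds its last target. There are 200 camera calls.

## Working session

There is one attempt and no reset: what is moved stays moved. The work goes in short steps, Python scripts to look and compute and a tool call to move; the robot and the scene stay as the last step left them, time stands still between calls to the robot, and variables do not carry over. Pictures are saved under pics/ and viewed, at most 10 in all, crops included, and the job is handed in when it is done.

Besides the shell and the picture viewer there is one more tool, called after "Call:" as name([rows], argument=value, ...), one row to a line, values as JSON. play_rows: Moves the arm, as the interface text tells. Its arguments: {"type":"object","properties":{"motion":{"type":"array"},"grip_force":{"type":"number"}},"required":["motion"]}

```bash
mkdir -p pics; python3 - <<'E'
from plant import manip
import cv2,numpy as np
np.set_printoptions(precision=4,suppress=True)
for n in("top","side"):
    im=manip.capture(n); cv2.imwrite(f"pics/{n}0.png",im[:,:,::-1])
    m=manip.camera_model(n);print(n,{k:np.array(v) if not isinstance(v,str) else v for k,v in m.items()})
print(manip.camera_model("wrist"));s=manip.get_state();print(s)
E
```

```text
top {'intrinsics': array([[354.497 ,   0.    , 252.7686],
       [  0.    , 354.497 , 194.5107],
       [  0.    ,   0.    ,   1.    ]]), 'cam_to_world': array([[  -0.0229,    0.9817,   -0.189 ,  414.0376],
       [  -0.9996,   -0.0196,    0.0191,   15.3451],
       [   0.0151,    0.1894,    0.9818, 1094.2945],
       [   0.    ,    0.    ,    0.    ,    1.    ]])}
side {'intrinsics': array([[373.3198,   0.    , 256.6297],
       [  0.    , 373.3198, 188.0676],
       [  0.    ,   0.    ,   1.    ]]), 'cam_to_world': array([[  -0.9928,    0.0566,   -0.106 ,  445.355 ],
       [  -0.1198,   -0.5317,    0.8384, 1155.3417],
       [  -0.0089,    0.845 ,    0.5347,  788.5997],
       [   0.    ,    0.    ,    0.    ,    1.    ]])}
{'intrinsics': array([[335.3315,   0.    , 259.8707],
       [  0.    , 335.3315, 188.4881],
       [  0.    ,   0.    ,   1.    ]]), 'mount': array([[  -0.0019,    0.9511,    0.309 ,   78.103 ],
       [   1.    ,    0.0018,    0.0006,   -0.8728],
       [  -0.    ,    0.309 ,   -0.9511, -125.7652],
       [   0.    ,    0.    ,    0.    ,    1.    ]])}
{'t': 0.1, 'q': array([-1.2792,  0.3269, -0.1935,  1.052 ,  0.    ,  1.4366]), 'dq': array([ 0.0009,  0.0009,  0.0024, -0.0005, -0.0003,  0.0007]), 'joint_torque': array([  0.0006, -44.4238,  26.3039,   0.0079,  -0.0001,  -0.    ]), 'eef_pos': array([ 227.053 , -500.4154,  247.588 ]), 'ee_rot': array([-3.0692, -0.6634,  0.0001]), 'contact_force': array([-0.3628, -0.372 ,  0.745 ]), 'ft_torque': array([ 0.0132, -0.0638, -0.019 ]), 'finger_force': 0.0, 'grip_width': 1.0037544404149692}
```

View pics/top0.png

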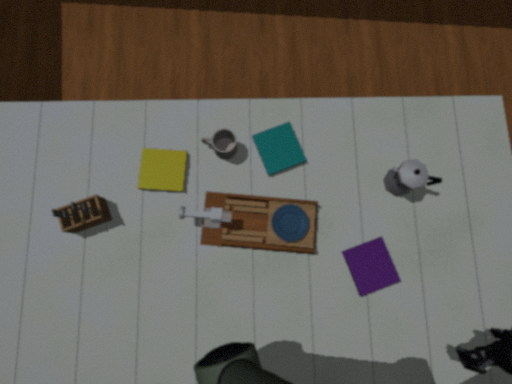

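View pics/side0.png

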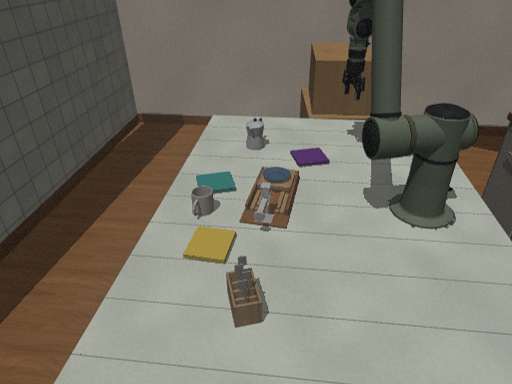

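The wooden board carrying the blue saucer (top view, about 291,223) sits between the rails, with the dispenser at (210,216). The look-alikes are yellow (163,170), teal (279,148) and purple (371,266). The wooden one fits the description, and I'll confirm it in an enlarged crop.

```bash
python3 - <<'E'
import cv2
im=cv2.imread("pics/top0.png")[180:265,170:330]
im=cv2.convertScaleAbs(im,alpha=1.5,beta=15)
cv2.imwrite("pics/topc.png",cv2.resize(im,None,fx=5,fy=5,interpolation=cv2.INTER_CUBIC))
E
```

```text
(no output)
```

View pics/topc.png

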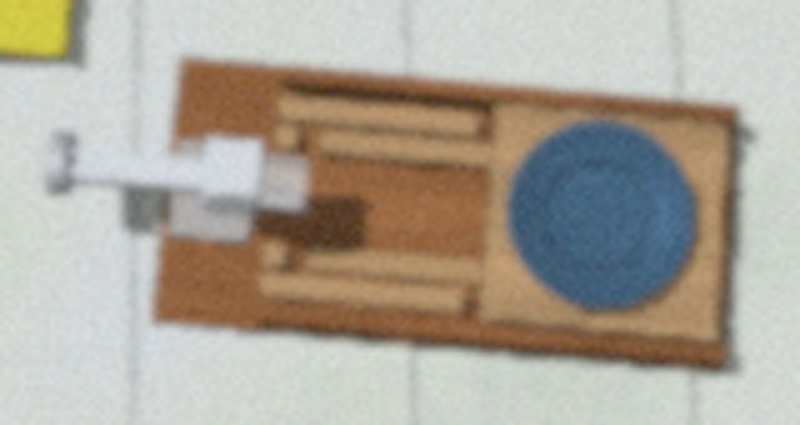

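The crop shows the pale wooden board with the blue saucer between the rails. Its front edge is at crop x≈487 and its rear edge at ≈727. The base corners are at (183,58) and (157,322), and the knob is at about (52,163).

```bash
cat > h.py <<'E'
import numpy as np,cv2
from plant import manip
from scipy.spatial.transform import Rotation as R
def ray(n,uv,z,T=None):
    m=manip.camera_model(n);K=np.array(m["intrinsics"]);T=np.array(m["cam_to_world"]) if T is None else T
    d=np.linalg.inv(K)@[uv[0],uv[1],1];d=T[:3,:3]@(d*[1,-1,-1]);o=T[:3,3]
    return o+d*(z-o[2])/d[2]
def wristT(s):
    T=np.eye(4);T[:3,:3]=R.from_rotvec(s["ee_rot"]).as_matrix();T[:3,3]=s["eef_pos"]
    return T@np.array(manip.camera_model("wrist")["mount"])
E
python3 - <<'E'
from h import *
np.set_printoptions(precision=1,suppress=True)
P={"b1":(183,58,8),"b2":(157,322,8),"r1":(738,108,35),"r2":(725,365,8),"bf1":(493,105,41),"bf2":(480,320,41),"br1":(735,120,41),"br2":(718,338,41),"knob":(50,163,79.5),"spout":(308,183,75),"sauc":(603,215,55)}
for k,(u,v,z) in P.items(): print(k,ray("top",(u/5-.4+170,v/5-.4+180),z))
E
```

```text
b1 [636.6 139.3   8. ]
b2 [473.5 154.7   8. ]
r1 [ 593.4 -200.7   35. ]
r2 [ 440.  -189.2    8. ]
bf1 [597.2 -51.3  41. ]
bf2 [468.7 -39.6  41. ]
br1 [ 585.  -197.3   41. ]
br2 [ 455.  -179.8   41. ]
knob [561.8 207.4  79.5]
spout [547.7  59.3  75. ]
sauc [ 527.7 -113.2   55. ]
```

Call:
play_rows([
  [[7,-2,1.8,0,0,6,-1],[14,-4,3.6,0,0,12,-1],[18.4,-5.3,4.5,0,0,18,-1],[22.8,-6.6,5.5,0,0,24,-1],[27.5,-8,6.5,0,0,29.7,-1]],
])

```text
t: 0.6
eef_pos: [413.2, -340.9, 191.6]
ee_rot: [-3.138, 0.153, 0.001]
contact_force: [0.4, 0.2, 0.1]
grip_width: 0.143
finger_force: 0.0
```

```bash
cat >> h.py <<'E'
ORG=np.array([542,7.6]);YAW=np.radians(-5.3)
def S(x,y): return ORG+np.array([np.cos(YAW)*x-np.sin(YAW)*y,np.sin(YAW)*x+np.cos(YAW)*y])
def inS(p): d=np.array(p[:2])-ORG;c,s=np.cos(YAW),np.sin(YAW);return np.array([c*d[0]+s*d[1],-s*d[0]+c*d[1]])
def go(x,y,z,yaw=None):
    "tool-axis shift (cm), turn (deg) to station x,y, height z, tool x along station x (+yaw)"
    s=manip.get_state();r=R.from_rotvec(s["ee_rot"])
    d=r.inv().apply(np.append(S(x,y),z)-s["eef_pos"])/10
    t=R.from_euler("z",YAW+np.radians(yaw or 0))*R.from_euler("x",np.pi)
    print("t",s["t"],"S",inS(s["eef_pos"]).round(1),"z",s["eef_pos"][2].round(1),"F",np.round(s["contact_force"],1),"go",d.round(2),np.degrees((r.inv()*t).as_rotvec()).round(1))
E
python3 -c "
from h import *
go(0,-260,160)"
```

```text
t 0.6 S [ -96.1 -358.9] z 191.6 F [0.4 0.2 0.1] go [ 9.56 -9.93  3.16] [-0.   0.  -0.3]
```

Call:
play_rows([
  [[3.2,-3.3,1,0,0,0,-1],[6.4,-6.6,2,0,0,0,-1],[9.6,-9.9,3.1,0,0,-0.3,-1],[9.6,-9.9,3.1,0,0,-0.3,-1],[9.6,-9.9,3.1,0,0,-0.3,-1]],
])

```text
t: 1.1
eef_pos: [517.0, -251.6, 160.5]
ee_rot: [-3.138, 0.133, 0.003]
contact_force: [0.8, 0.0, 0.7]
grip_width: 0.001
finger_force: 0.0
```

```bash
python3 -c "
from h import *
s=manip.get_state();np.save('T1.npy',wristT(s))
im=manip.capture('wrist');cv2.imwrite('pics/w1.png',cv2.convertScaleAbs(im[:,:,::-1],alpha=1.4,beta=10))
go(0,-230,160)"
```

```text
t 1.15 S [  -1.3 -261.4] z 160.9 F [ 0.1  0.2 -1.1] go [ 0.15 -3.14  0.09] [-0.   0.1  0.3]
```

View pics/w1.png

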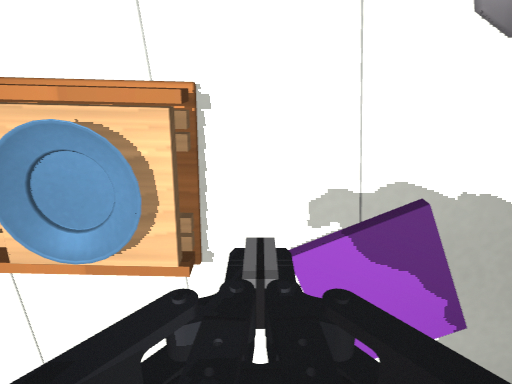

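The wrist view shows the board's rear top edge from (171,106) to (177,266). The side-rail ends are at (184,90) and (190,275), and the base end runs from (197,85) to (201,262).

```bash
python3 -c "
from h import *
T=np.load('T1.npy')
for n,u,v,z in [('br1',171,106,41),('br2',177,266,41),('rail1 inner',186,102,35),('rail1 out',181,89,35),('rail2',190,276,35),('rail2in',192,268,35),('base',197,85,8),('base2',201,262,8),('sauc right',140,195,58)]:
  p=ray('wrist',(u,v),z,T);print(n,p.round(1),inS(p).round(1))
"
```

```text
br1 [ 582.  -193.3   41. ] [  58.4 -196.4]
br2 [ 453.3 -176.4   41. ] [ -71.3 -191.4]
rail1 inner [ 583.5 -203.1   35. ] [  60.8 -206. ]
rail1 out [ 592.8 -200.9   35. ] [  69.8 -202.9]
rail2 [ 439.2 -184.    35. ] [ -84.7 -200.3]
rail2in [ 446.8 -186.9   35. ] [ -76.8 -202.4]
base [ 594.5 -207.9    8. ] [  72.2 -209.7]
base2 [ 436.5 -188.6    8. ] [ -86.9 -205.1]
sauc right [ 523. -165.   58.] [  -2.9 -173.7]
```

```bash
sed -i 's/^ORG=.*/ORG=np.array([539,8.2]);YAW=np.radians(-6.7)/' h.py; python3 -c "
from h import *
go(0,-236,44)"
```

```text
t 1.15 S [   8.1 -261.6] z 160.9 F [ 0.1  0.2 -1.1] go [-0.72 -2.58 11.69] [-0.   0.1  1.7]
```

Call:
play_rows([
  [[-0.3,-1.2,3.5,0,0,0.8,-1],[-0.7,-2.5,7,0,0,1.7,-1],[-0.7,-2.5,10,0,0,1.7,-1],[-0.7,-2.5,11.7,0,0,1.7,-1],[-0.7,-2.5,11.7,0,0,1.7,-1]],
])

```text
t: 1.65
eef_pos: [509.4, -227.5, 42.3]
ee_rot: [-3.134, 0.188, 0.007]
contact_force: [-0.3, 0.1, -0.4]
grip_width: 0.0
finger_force: 0.0
```

```bash
python3 -c "
from h import *
s=manip.get_state();np.save('T2.npy',wristT(s))
im=manip.capture('wrist');cv2.imwrite('pics/w2.png',cv2.convertScaleAbs(im[:,:,::-1],alpha=1.2,beta=10))
go(0,-200,44)"
```

```text
t 1.7 S [  -0.6 -238. ] z 43.9 F [ 0.6  1.  -0.3] go [ 0.06 -3.8  -0.01] [-0.   0.1 -0.1]
```

View pics/w2.png

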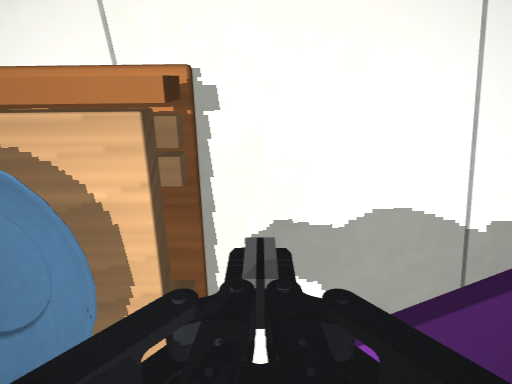

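The board's rear edge is at (142,110)→(157,280), ahead of the fingertip, and the fingers are level with the rails' gap. I'll check the yaw from this closer view.

```bash
python3 -c "
from h import *
T=np.load('T2.npy')
for n,u,v,z in [('br1',142,110,41),('br2',155,280,41),('base',192,67,8),('base2',207,290,8),('railin',163,104,35),('raily205',165,76,35)]:
  p=ray('wrist',(u,v),z,T);print(n,p.round(1),inS(p).round(1))
"
```

```text
br1 [ 581.3 -192.2   41. ] [  65.4 -194.1]
br2 [ 509.4 -181.    41. ] [  -7.3 -191.4]
base [ 595.5 -207.1    8. ] [  81.2 -207.2]
base2 [ 479.3 -193.8    8. ] [ -35.7 -207.6]
railin [ 582.3 -198.6   35. ] [  67.1 -200.3]
raily205 [ 592.2 -201.5   35. ] [  77.3 -202.1]
```

Call:
play_rows([
  [[0,-1.2,0,0,0,0,-1],[0,-2.2,0,0,0,0,-1],[0,-2.9,0,0,0,0,-1],[0,-3.5,0,0,0,0,-1],[0,-4,0,0,0,0,-1]],
])

```text
t: 2.2
eef_pos: [517.7, -187.8, 45.3]
ee_rot: [3.134, -0.183, 0.003]
contact_force: [-1.6, -3.6, 3.5]
grip_width: -0.001
finger_force: 1.7
```

Call:
play_rows([
  [[0,-0.6,0,0,0,0,-1],[0,-1.2,0,0,0,0,-1],[0,-1.8,0,0,0,0,-1],[0,-2.4,0,0,0,0,-1],[0,-3,0,0,0,0,-1]],
])

```text
t: 2.7
eef_pos: [520.4, -157.3, 44.3]
ee_rot: [3.136, -0.184, -0.0]
contact_force: [0.2, -3.7, 2.5]
grip_width: 0.0
finger_force: 1.8
```

```bash
python3 -c "
from h import *
im=manip.capture('wrist');cv2.imwrite('pics/w3.png',cv2.convertScaleAbs(im[:,:,::-1],alpha=1.2,beta=10))
go(0,-85,44)"
```

```text
t 2.75 S [   0.6 -165.4] z 44.2 F [ 0.8 -1.   1.7] go [-0.05 -8.04  0.03] [-0.1  0.   0. ]
```

View pics/w3.png

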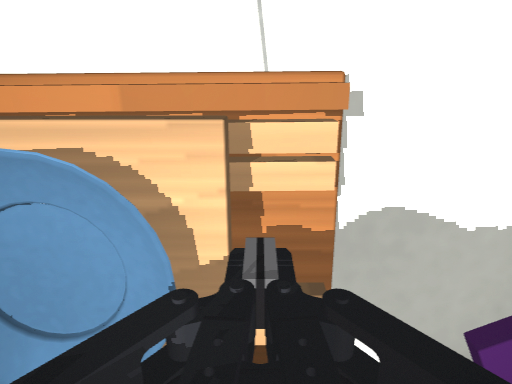

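The board slides ahead of the finger with the saucer riding on it. Its rear edge is at column 228, square to the rails.

Call:
play_rows([
  [[0,-0.7,0,0,0,0,-1],[0,-1.4,0,0,0,0,-1],[0,-2.1,0,0,0,0,-1],[0,-2.8,0,0,0,0,-1],[0,-3.5,0,0,0,0,-1]],
])

```text
t: 3.25
eef_pos: [524.3, -122.1, 44.2]
ee_rot: [-3.136, 0.183, 0.001]
contact_force: [-0.7, -2.1, 0.3]
grip_width: 0.001
finger_force: 1.3
```

Call:
play_rows([
  [[0,-0.6,0,0,0,0,-1],[0,-1.1,0,0,0,0,-1],[0,-1.6,0,0,0,0,-1],[0,-2.1,0,0,0,0,-1],[0,-2.5,0,0,0,0,-1]],
])

```text
t: 3.75
eef_pos: [527.3, -97.6, 44.2]
ee_rot: [-3.136, 0.184, 0.001]
contact_force: [-0.5, -2.0, 0.1]
grip_width: 0.001
finger_force: 1.0
```

```bash
python3 -c "
from h import *
s=manip.get_state();T=wristT(s)
im=manip.capture('wrist');cv2.imwrite('pics/w4.png',cv2.convertScaleAbs(im[:,:,::-1],alpha=1.2,beta=10))
p=ray('wrist',(228,120),41,T);print(inS(p))
go(0,-85,44)"
```

```text
[ 63.94740449 -94.23473383]
t 3.8 S [   0.7 -105.8] z 44.2 F [-0.3 -1.2 -0.6] go [-0.07 -2.08  0.02] [-0.1  0.   0. ]
```

Call:
play_rows([
  [[0,-0.3,0,0,0,0,-1],[0,-0.6,0,0,0,0,-1],[0,-0.9,0,0,0,0,-1],[0,-1.2,0,0,0,0,-1],[0,-1.5,0,0,0,0,-1]],
])

```text
t: 4.3
eef_pos: [529.1, -82.9, 44.3]
ee_rot: [-3.136, 0.184, 0.0]
contact_force: [-0.7, -2.1, 0.1]
grip_width: 0.0
finger_force: 0.8
```

Call:
play_rows([
  [[0,-0.2,0,0,0,0,-1],[0,-0.4,0,0,0,0,-1],[0,-0.6,0,0,0,0,-1],[0,-0.7,0,0,0,0,-1],[0,-0.8,0,0,0,0,-1]],
])

```text
t: 4.8
eef_pos: [530.0, -75.2, 44.3]
ee_rot: [3.136, -0.184, -0.0]
contact_force: [-0.7, -2.1, 0.0]
grip_width: -0.002
finger_force: 0.8
```

```bash
python3 -c "
from h import *
im=manip.capture('wrist');cv2.imwrite('pics/w5.png',cv2.convertScaleAbs(im[:,:,::-1],alpha=1.2,beta=10))
go(0,-85,44)"
```

```text
t 4.85 S [  0.8 -83.7] z 44.3 F [ 0.4 -0.9  0.3] go [-0.08  0.13  0.03] [-0.  0.  0.]
```

View pics/w5.png

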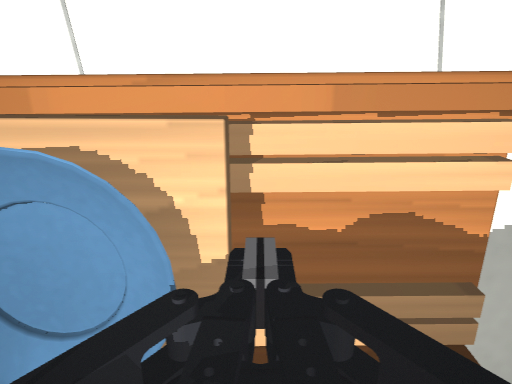

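The board hasn't dropped yet: its rear edge is still at column 228 and the force is steady at about 2 N. I'll keep pushing in small steps.

Call:
play_rows([
  [[0,-0.1,0,0,0,0,-1],[0,-0.2,0,0,0,0,-1],[0,-0.3,0,0,0,0,-1],[0,-0.4,0,0,0,0,-1],[0,-0.5,0,0,0,0,-1]],
])

```text
t: 5.35
eef_pos: [530.8, -70.6, 44.4]
ee_rot: [3.135, -0.184, 0.0]
contact_force: [0.8, -2.8, 0.7]
grip_width: 0.003
finger_force: 1.0
```

Call:
play_rows([
  [[0,-0.1,0,0,0,0,-1],[0,-0.2,0,0,0,0,-1],[0,-0.3,0,0,0,0,-1],[0,-0.4,0,0,0,0,-1],[0,-0.4,0,0,0,0,-1]],
])

```text
t: 5.85
eef_pos: [531.3, -67.6, 44.4]
ee_rot: [3.133, -0.184, 0.0]
contact_force: [-0.7, -6.5, -0.8]
grip_width: -0.001
finger_force: 2.8
```

```bash
python3 -c "
from h import *
im=manip.capture('wrist');cv2.imwrite('pics/w6.png',cv2.convertScaleAbs(im[:,:,::-1],alpha=1.2,beta=10))
a,b=[cv2.imread(f'pics/w{i}.png').astype(int) for i in(5,6)]
print(abs(a-b)[100:300,:240].mean(), [np.argmax(abs(np.diff(x[140,190:245].sum(1))))+190 for x in(a,b)])
go(0,-85,44)"
```

```text
10.797729166666667 [np.int64(224), np.int64(229)]
t 5.9 S [  1.2 -76.2] z 44.4 F [-0.3 -5.5 -1.6] go [-0.11  0.88  0.04] [ 0.2 -0.  -0. ]
```

View pics/w6.png

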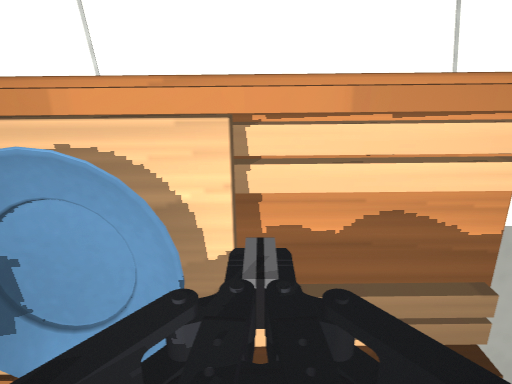

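Call:
play_rows([
  [[0,-0.1,0,0,0,0,-1],[0,-0.2,0,0,0,0,-1],[0,-0.2,0,0,0,0,-1]],
])

```text
t: 6.2
eef_pos: [531.3, -67.3, 44.5]
ee_rot: [3.129, -0.186, -0.0]
contact_force: [-0.8, -11.3, 0.1]
grip_width: 0.003
finger_force: 5.1
```

```bash
python3 -c "
from h import *
a,b=[cv2.imread(f'pics/w{i}.png') for i in(5,6)]
for c in (120,200):
  for x in(a,b): print(c,x[100:130,c-2:c+3].mean(1).sum(1).round().astype(int))
s=manip.get_state();T=wristT(s)
for z in(35,41): print(inS(ray('wrist',(233,140),z,T)))
go(0,-85,44)"
```

```text
120 [454 453 453 454 454 453 453 454 453 452 452 454 451 306 252 225 239 248
 319 541 579 603 597 591 582 575 569 560 551 550]
120 [454 454 453 453 454 454 454 453 454 453 453 452 453 451 341 209 206 254
 393 542 596 599 594 588 579 572 564 554 548 550]
200 [459 458 458 458 458 458 458 458 456 456 457 456 346 243 245 249 242 240
 259 499 549 592 572 554 553 554 560 565 571 573]
200 [455 455 456 453 456 454 454 456 455 456 456 457 453 375 226 245 242 304
 529 563 586 563 547 552 556 563 568 572 571 574]
[ 55.7716761  -65.01596002]
[ 56.8023685  -65.46324981]
t 6.2 S [  1.2 -75.9] z 44.5 F [ -0.8 -11.3   0.1] go [-0.12  0.91  0.05] [ 0.4 -0.  -0.1]
```

Call:
play_rows([
  [[0,1,0,0,0,0,-1],[0,4,0,0,0,0,-1],[0,6,-3,0,0,0,-1],[0,6,-7,0,0,0,-1],[0,6,-11,0,0,0,-1]],
])

```text
t: 6.7
eef_pos: [523.6, -123.8, 155.0]
ee_rot: [-3.133, 0.185, 0.002]
contact_force: [0.9, 0.1, -0.0]
grip_width: 0.005
finger_force: 0.0
```

Call:
play_rows([
  [[0,0,-1,0,0,0,-1],[0,0,-1,0,0,0,-1]],
])

```text
t: 6.9
eef_pos: [525.7, -124.0, 166.1]
ee_rot: [-3.136, 0.183, -0.006]
contact_force: [0.6, -0.8, -0.1]
grip_width: -0.002
finger_force: 0.0
```

```bash
python3 -c "
from h import *
s=manip.get_state();T=wristT(s);np.save('T7.npy',T)
w,sd,tp=[manip.capture(n)[:,:,::-1] for n in('wrist','side','top')]
for n,x in zip('wst',(w,sd,tp)): cv2.imwrite(f'pics/7{n}.png',x)
rz=lambda x,W,H: cv2.resize(x,(W,H),interpolation=cv2.INTER_CUBIC)
W=rz(w[40:330,0:400],800,330*0+290*2-280+0) if 0 else rz(w[:300,:400],400,300)
out=np.zeros((600,800,3),np.uint8)
out[:300,:400]=W
out[:300,400:]=rz(tp[185:260,195:325][:, :100],400,300)
out[300:]=rz(sd[155:230,180:380][:, :],800,300)
cv2.imwrite('pics/c7.png',cv2.convertScaleAbs(out,alpha=1.3,beta=10))
go(0,-85,44)"
```

```text
t 7.05 S [  -0.3 -132.3] z 162.7 F [ 0.1 -0.4 -0.2] go [ 0.06 -4.72 11.88] [-0.1  0.1  0. ]
```

View pics/c7.png

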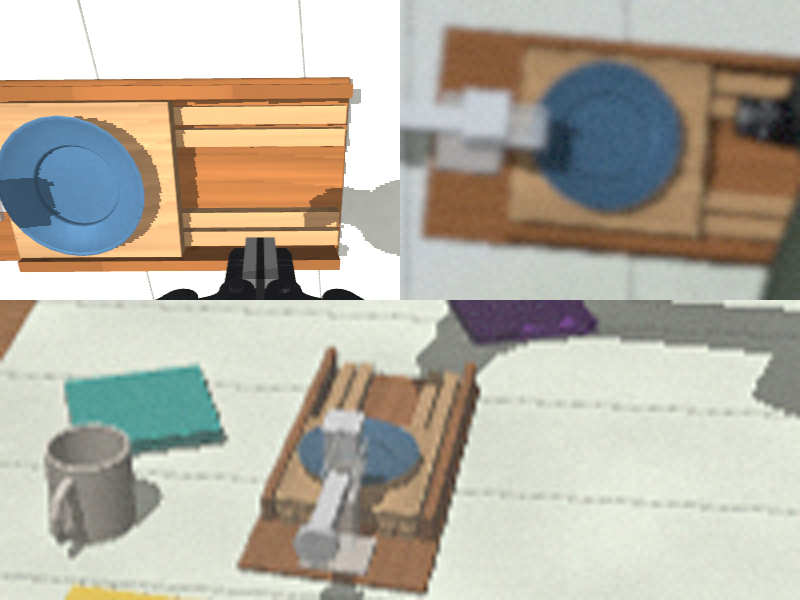

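The wrist panel shows the board's rear edge from (169,100) to (183,257), with its side edges at rows ≈101 and ≈257. The saucer is still on it under the spout. I'll test height and yaw numerically.

```bash
python3 -c "
from h import *
T=np.load('T7.npy')
im=cv2.imread('pics/7w.png').astype(int).sum(2)
for c in (150,):
  print(im[84:112,c-1:c+2].mean(1).astype(int),im[246:274,c-1:c+2].mean(1).astype(int))
for r in(110,150,180,220,245): print(r,im[r-1:r+2,160:192].mean(0).astype(int))
for z in(35,41):
  a,b=[inS(ray('wrist',p,z,T)) for p in((169,101),(183,257))];print(z,a,b,np.linalg.norm(a-b))
for p in((175,100),(183,260),(20,262),(20,102)): print('rail35',p,inS(ray('wrist',p,35,T)))
for p in((346,80+15),(340,262)): print('base',inS(ray('wrist',p,8,T)))
"
```

```text
[283 258 327 328 328 328 328 328 327 327 326 327 326 326 327 285 164 164
 383 428 397 402 407 415 416 417 420 425] [417 418 418 424 435 447 466 466 461 461 469 152 120 118 124 263 308 308
 307 308 308 307 309 308 314 577 661 663]
110 [426 425 427 427 426 427 428 396 282 176 159 156 152 207 242 245 246 246
 246 246 297 421 465 464 463 463 463 463 464 463 463 464]
150 [461 461 463 465 465 465 465 467 470 469 474 403 253 166 169 170 166 168
 168 168 168 167 168 167 167 167 167 167 167 167 167 167]
180 [476 476 476 476 476 478 476 469 459 452 451 453 453 452 359 220 168 165
 165 180 188 188 188 187 188 187 189 187 185 183 183 181]
220 [480 480 480 480 479 480 480 480 478 479 480 479 478 478 479 478 479 438
 291 167 158 162 190 234 249 248 249 248 249 249 249 392]
245 [426 426 427 427 429 430 430 428 429 430 430 432 432 431 433 433 435 434
 434 423 313 187 165 170 183 218 222 218 218 219 218 308]
35 [ 65.47606651 -65.05139734] [-64.87121617 -66.11926253] 130.35165682255808
41 [ 65.80336368 -66.6338158 ] [-61.50363491 -67.67677357] 127.31127072127096
rail35 (175, 100) [ 66.18850478 -69.5708291 ]
rail35 (183, 260) [-67.78647054 -65.91024071]
rail35 (20, 262) [-69.57721897  75.60385784]
rail35 (20, 102) [64.93888699 45.97618961]
base [  68.51226449 -202.96029856]
base [ -85.57813329 -209.03016042]
```

Its apparent width is 130.4 mm at z 35, against 127.3 mm at z 41, so the board is flush, with x ≈ 0 and about 0.5° of yaw. It is home. Next I'll go over the dispenser to the knob.

Call:
play_rows([
  [[0,0,-3,0,0,0,-1],[0,-1,-6,0,0,0,-1],[0,-5.5,-6,0,0,0,-1],[0,-10,-6,0,0,0,-1],[0,-14.5,-6,0,0,0,-1]],
])

```text
t: 7.55
eef_pos: [539.8, 17.1, 222.5]
ee_rot: [-3.132, 0.169, 0.004]
contact_force: [0.5, -0.7, -0.7]
grip_width: 0.0
finger_force: 0.0
```

Call:
play_rows([
  [[0,-4.5,0,0,0,0,-1],[0,-9,0,0,0,0,-1],[0,-13.5,0,0,0,0,-1],[0,-18,0,0,0,0,-1],[0,-22.5,0,0,0,0,-1]],
])

```text
t: 8.05
eef_pos: [553.8, 64.5, 224.5]
ee_rot: [-3.099, 0.058, 0.002]
contact_force: [0.2, 0.6, 0.1]
grip_width: -0.003
finger_force: 0.0
```

Call:
play_rows([
  [[0,-1.5,0,0,0,0,-1],[0,-1.5,0,0,0,0,-1],[0,-1.5,0,0,0,0,-1]],
])

```text
t: 8.35
eef_pos: [554.0, 72.5, 225.7]
ee_rot: [-3.094, 0.04, 0.001]
contact_force: [0.4, -0.1, -0.1]
grip_width: -0.003
finger_force: 0.0
```

```bash
python3 -c "
from h import *
print(inS([561.8,207.4]),inS([547.7,59.3]))
s=manip.get_state();np.save('T8.npy',wristT(s))
im=manip.capture('wrist');cv2.imwrite('pics/w8.png',cv2.convertScaleAbs(im[:,:,::-1],alpha=1.0,beta=0))
go(0,235,87)"
```

```text
[ -0.59652002 200.49968619] [ 2.67870999 51.7660556 ]
t 8.4 S [ 7.4 65.6] z 225.7 F [-0.4 -0.1  1. ] go [  0.83 -16.26  14.65] [-2.7  0.2  5.2]
```

View pics/w8.png

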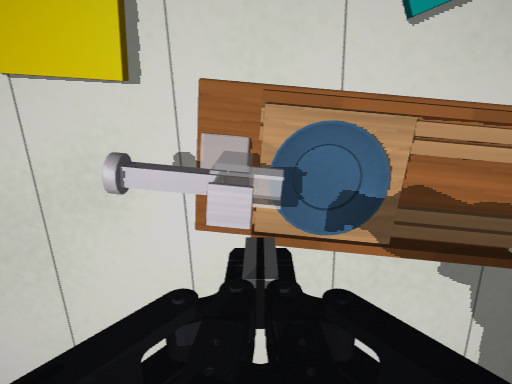

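The wrist view shows the knob at (117,174) with its back face at column ≈105. The saucer is under the spout and the board is flush. The arm stalled partway, so I'll check the joints.

```bash
python3 -c "
from h import *
np.set_printoptions(precision=3,suppress=True)
T=np.load('T8.npy');s=manip.get_state();print(s['q'])
print(R.from_rotvec(s['ee_rot']).as_matrix())
for p,z in(((105,173),79.5),((117,153),97.5),((127,173),79.5),((285,172),75),((200,80),8),((196,230),8)): print(p,ray('wrist',p,z,T).round(1),inS(ray('wrist',p,z,T)).round(1))
"
```

```text
[-0.027  0.356 -0.211  1.006  0.047  3.141]
[[ 1.    -0.026 -0.   ]
 [-0.026 -0.999  0.047]
 [-0.001 -0.047 -0.999]]
(105, 173) [559.1 213.2  79.5] [ -4.  205.9]
(117, 153) [580.  190.8  97.5] [ 19.5 186.2]
(127, 173) [558.8 193.8  79.5] [ -2.  186.7]
(285, 172) [556.5  58.6  75. ] [11.5 52.1]
(200, 80) [633.1 140.    8. ] [ 78.  141.9]
(196, 230) [471.6 158.1   8. ] [-84.5 141. ]
```

```bash
python3 -c "
from h import *
go(-1,250,200,90)"
```

```text
t 8.4 S [ 7.4 65.6] z 225.7 F [-0.4 -0.1  1. ] go [  0.85 -18.3    3.44] [ -2.3  -1.9 -84.8]
```

Call:
play_rows([
  [[0.1,-2,0,-0.2,-0.2,-8.4,-1],[0.2,-4,0,-0.4,-0.4,-16.8,-1],[0.3,-6,0,-0.6,-0.6,-25,-1],[0.4,-8,0,-0.9,-0.8,-33.4,-1],[0.5,-10,0,-1.2,-1,-42,-1]],
])

```text
t: 8.9
eef_pos: [561.6, 173.0, 230.5]
ee_rot: [-2.921, -1.089, 0.001]
contact_force: [-0.5, 1.2, 0.2]
grip_width: -0.002
finger_force: 0.0
```

```bash
python3 -c "
from h import *
go(-1,250,200,90)"
```

```text
t 8.9 S [  3.2 166.3] z 230.5 F [-0.5  1.2  0.2] go [ 5.87 -5.88  3.23] [ -1.1  -0.9 -42.4]
```

Call:
play_rows([
  [[1.2,-1.2,0.5,-0.2,-0.2,-8.4,-1],[2.4,-2.4,1,-0.4,-0.4,-16.8,-1],[3.6,-3.6,2,-0.6,-0.6,-25,-1],[4.8,-4.8,2.6,-0.9,-0.8,-33.6,-1],[5.9,-5.9,3.2,-1.1,-0.9,-42,-1]],
])

```text
t: 9.4
eef_pos: [567.7, 257.0, 199.8]
ee_rot: [-2.355, -2.08, 0.0]
contact_force: [0.5, 0.2, 0.5]
grip_width: 0.0
finger_force: 0.0
```

Call:
play_rows([
  [[0,0,0,0,0,0,-1],[0,0,0,0,0,0,-1]],
])

```text
t: 9.6
eef_pos: [567.5, 256.1, 200.1]
ee_rot: [-2.363, -2.07, 0.001]
contact_force: [-1.0, 0.2, -0.3]
grip_width: -0.001
finger_force: 0.0
```

```bash
python3 -c "
from h import *
s=manip.get_state();T=wristT(s);np.save('T9.npy',T);print(s['q'])
im=manip.capture('wrist');cv2.imwrite('pics/w9.png',im[:,:,::-1])
K=np.array(manip.camera_model('wrist')['intrinsics'])
# predicted pixel of the knob back face
for y in (196,201,206):
  p=np.linalg.inv(T)@np.append(np.append(S(0,y),79.5),1);p=K@(p[:3]*[1,-1,-1]);print(y,p[:2]/p[2])
go(-1,240,87,90)"
```

```text
[ 3.05531386e-01  4.93599048e-01 -6.20927057e-02  1.01585524e+00
 -1.68891116e-04  2.00846596e+00]
196 [263.73171402 249.62418345]
201 [263.64903938 244.15066109]
206 [263.56542417 238.61486815]
t 9.65 S [ -0.3 249.2] z 200.4 F [-0.6 -0.3  0.4] go [-0.92 -0.05 11.34] [-0.   0.  -0.9]
```

Call:
play_rows([
  [[0,0,3,0,0,-0.9,-1],[0,0,6.5,0,0,-0.9,-1],[-0.5,0,9.5,0,0,-0.9,-1],[-0.8,-0.1,11.3,0,0,-0.9,-1],[-0.8,-0.1,11.3,0,0,-0.9,-1]],
])

```text
t: 10.15
eef_pos: [563.7, 246.6, 84.7]
ee_rot: [-2.346, -2.086, 0.008]
contact_force: [0.1, -0.0, -0.7]
grip_width: -0.003
finger_force: 0.0
```

Call:
play_rows([
  [[-0.5,0,0,0,0,0,-1],[-1,0,0,0,0,0,-1],[-1.4,0,0,0,0,0,-1],[-1.8,0,0,0,0,0,-1],[-2.2,0,0,0,0,0,-1]],
])

```text
t: 10.65
eef_pos: [563.5, 226.5, 87.9]
ee_rot: [2.345, 2.091, 0.002]
contact_force: [0.1, 0.2, -0.3]
grip_width: -0.001
finger_force: 0.0
```

```bash
python3 -c "
from h import *
go(-1,162,87,90)"
```

```text
t 10.65 S [ -1.1 219.7] z 87.9 F [ 0.1  0.2 -0.3] go [-5.77 -0.    0.09] [ 0.  -0.   0.2]
```

Call:
play_rows([
  [[-0.5,0,0,0,0,0,-1],[-1,0,0,0,0,0,-1],[-1.5,0,0,0,0,0,-1],[-2,0,0,0,0,0,-1],[-2.5,0,0,0,0,0,-1]],
])

```text
t: 11.15
eef_pos: [560.4, 201.9, 87.3]
ee_rot: [-2.344, -2.091, -0.001]
contact_force: [0.8, 1.5, 0.1]
grip_width: 0.001
finger_force: 1.0
```

Call:
play_rows([
  [[-0.5,0,0,0,0,0,-1],[-1,0,0,0,0,0,-1],[-1.5,0,0,0,0,0,-1],[-2,0,0,0,0,0,-1],[-2.5,0,0,0,0,0,-1]],
])

```text
t: 11.65
eef_pos: [557.7, 176.9, 87.3]
ee_rot: [-2.344, -2.091, -0.001]
contact_force: [1.6, 2.1, 1.2]
grip_width: 0.001
finger_force: 1.5
```

```bash
python3 -c "
from h import *
go(-1,162,87,90)"
```

```text
t 11.65 S [ -1.1 169.7] z 87.3 F [1.6 2.1 1.2] go [-0.77  0.01  0.03] [ 0.  -0.   0.2]
```

Contact with the knob, and the force is growing like a spring. I'll press to the stop in small steps.

Call:
play_rows([
  [[-0.3,0,0,0,0,0,-1],[-0.6,0,0,0,0,0,-1],[-0.8,0,0,0,0,0,-1],[-1,0,0,0,0,0,-1],[-1.1,0,0,0,0,0,-1]],
])

```text
t: 12.15
eef_pos: [556.7, 168.2, 87.4]
ee_rot: [-2.341, -2.09, -0.007]
contact_force: [2.1, 10.1, 0.8]
grip_width: -0.001
finger_force: 5.5
```

At the stop, with 10 N against about 3 N of spring force. I'll hold briefly, back straight off, rise and check.

Call:
play_rows([
  [[-0.1,0,0,0,0,0,-1],[-0.1,0,0,0,0,0,-1],[-0.1,0,0,0,0,0,-1]],
])

```text
t: 12.45
eef_pos: [556.7, 168.2, 87.5]
ee_rot: [-2.339, -2.091, -0.008]
contact_force: [1.8, 10.6, -0.1]
grip_width: -0.002
finger_force: 5.8
```

Call:
play_rows([
  [[1,0,0,0,0,0,-1],[2.5,0,0,0,0,0,-1],[4,0,0,0,0,0,-1],[6,0,0,0,0,0,-1],[8,0,0,0,0,0,-1]],
])

```text
t: 12.95
eef_pos: [564.6, 245.4, 86.6]
ee_rot: [2.344, 2.091, -0.004]
contact_force: [0.2, -0.6, 0.4]
grip_width: -0.0
finger_force: 0.0
```

Call:
play_rows([
  [[2,0,0,0,0,0,-1],[3,0,-3,0,0,0,-1],[3,0,-7,0,0,0,-1],[3,0,-11,0,0,0,-1],[3,0,-13,0,0,0,-1]],
])

```text
t: 13.45
eef_pos: [569.3, 275.4, 220.5]
ee_rot: [2.342, 2.091, 0.003]
contact_force: [0.2, -0.5, -0.3]
grip_width: 0.003
finger_force: 0.0
```

```bash
python3 -c "
from h import *
go(0,250,200,90)
for n in('top','side','wrist'): cv2.imwrite(f'pics/e_{n}.png',manip.capture(n)[:,:,::-1])
a=cv2.imread('pics/7t.png').astype(int);b=cv2.imread('pics/e_top.png').astype(int)
# white on saucer: non-blue bright pixels around saucer (crop coords -> 230..268 x 198..242)
B=b[196:240,212:272];A=a[196:240,212:272]
d=(B-A)[:,:,2];ys,xs=np.where(d>40);print('brighter',len(xs),xs.mean()+212 if len(xs) else 0,ys.mean()+196 if len(ys) else 0)
s=(B[:,:,2]-B[:,:,0]);print(b[210:226,232:256].sum(2))
K=np.array(manip.camera_model('top')['intrinsics']);Tc=np.linalg.inv(np.array(manip.camera_model('top')['cam_to_world']))
for y,z in((40,60),(20,60),(0,55),(50,75),(201,80)):
  p=Tc@np.append(np.append(S(0,y),z),1);p=K@(p[:3]*[1,-1,-1]);print(y,z,(p[:2]/p[2]).round(1))
"
```

```text
t 13.45 S [ -1.1 268.9] z 220.5 F [ 0.2 -0.5 -0.3] go [-1.9   0.09  2.05] [ 0.2 -0.   0.2]
brighter 44 241.8409090909091 219.13636363636363
[[181 182 182 190 184 180 179 169 164 191 184 185 195 198 211 199 205 187
  204 181 183 181 177 197]
 [191 180 180 170 189 171 170 168 192 180 191 195 213 198 203 206 212 200
  207 192 186 187 189 191]
 [222 180 183 170 176 167 174 186 195 203 205 200 205 207 201 196 203 204
  196 191 207 189 174 184]
 [220 194 185 175 164 181 184 187 193 203 202 198 200 200 194 209 202 200
  193 192 204 198 177 196]
 [213 173 153 168 161 166 187 198 198 206 209 189 201 205 199 194 199 200
  204 198 197 203 195 186]
 [193 136 129 143 150 178 187 210 233 239 224 207 210 199 194 203 192 195
  202 202 192 199 201 199]
 [165 106 113 116 129 151 187 237 283 291 292 266 249 244 208 200 200 186
  198 207 205 193 199 191]
 [165 126 105 101 117 120 173 253 319 353 363 354 327 276 230 204 194 197
  201 210 198 204 193 198]
 [160 108  87 119 106 134 198 286 363 386 394 388 357 294 214 190 195 199
  197 201 197 203 201 191]
 [133 115 100  94  91 135 229 331 379 399 393 396 365 283 189 162 183 196
  209 188 204 202 203 192]
 [122 106 103 113 107 143 233 335 387 389 400 391 354 275 175 140 160 178
  198 201 205 202 196 190]
 [127 111  93  98 102 134 213 316 356 379 385 376 334 250 144 136 164 197
  188 200 200 205 192 197]
 [107  81  99 102 106 129 187 242 275 304 335 326 288 208 143 128 158 190
  185 192 209 197 205 190]
 [114 108  96  81  84 113 161 184 206 221 236 243 206 160 131 145 170 188
  184 199 193 200 198 204]
 [ 96 120  97 103  97 118 153 178 192 197 193 185 176 152 143 165 184 191
  200 197 191 197 197 185]
 [108  92  96  88 107 105 123 159 178 183 192 191 184 180 166 193 185 200
  195 197 196 194 182 206]]
40 60 [235.3 218.1]
20 60 [242.1 218.8]
0 55 [248.9 219.6]
50 75 [231.7 217.2]
201 80 [179.4 211.9]
```

A new white patch about 7 px (19 mm) across at (242,219) lies on the saucer at station y≈20, so the cube has dropped there. Last check is the knob return and the board.

```bash
python3 -c "
import cv2,numpy as np
for a,b,box in(('7t','e_top',(200,225,172,205)),('7s','e_side',(185,232,240,300)),('7t','e_top',(192,250,250,285)),('7s','e_side',(90,335,185,262))):
  A,B=[cv2.GaussianBlur(cv2.imread(f'pics/{n}.png'),(3,3),0).astype(int) for n in(a,b)]
  y0,y1,x0,x1=box;d=abs(A-B).max(2)[y0:y1,x0:x1];ys,xs=np.where(d>35);print(a,box,len(xs),[(xs.min()+x0,xs.max()+x0,ys.min()+y0,ys.max()+y0)] if len(xs) else '')
t=cv2.imread('pics/e_top.png').astype(int).sum(2);print(t[206:220:2,176:192])
t=cv2.imread('pics/7t.png').astype(int).sum(2);print(t[206:220:2,176:192])
"
```

```text
7t (200, 225, 172, 205) 118 [(np.int64(180), np.int64(201), np.int64(208), np.int64(224))]
7s (185, 232, 240, 300) 749 [(np.int64(246), np.int64(299), np.int64(185), np.int64(231))]
7t (192, 250, 250, 285) 198 [(np.int64(250), np.int64(284), np.int64(209), np.int64(249))]
7s (90, 335, 185, 262) 2578 [(np.int64(229), np.int64(261), np.int64(90), np.int64(226))]
[[446 447 447 440 403 349 346 348 378 418 436 449 452 450 457 449]
 [451 439 435 378 294 222 196 192 247 329 401 428 435 442 435 451]
 [451 439 415 343 263 218 215 209 216 242 262 287 303 299 316 315]
 [454 430 391 322 259 239 222 212 214 225 223 233 244 230 237 240]
 [446 430 389 313 242 219 221 208 212 226 228 226 240 232 228 235]
 [437 433 394 308 227 211 206 210 247 294 314 303 311 295 295 283]
 [444 439 424 379 323 293 304 330 382 430 437 439 435 445 439 434]]
[[444 453 449 432 409 380 368 367 375 415 447 444 442 448 446 450]
 [439 440 438 415 395 364 332 296 293 350 417 441 442 444 447 445]
 [448 443 432 435 417 396 368 323 339 393 439 446 461 443 457 443]
 [443 433 428 414 429 421 388 316 321 409 439 446 451 446 453 449]
 [446 435 424 397 387 384 350 317 364 409 432 449 448 447 446 446]
 [446 439 409 353 324 303 277 244 300 338 364 376 380 374 368 370]
 [438 444 426 380 336 314 307 333 384 419 432 433 444 437 434 432]]
```

```bash
python3 -c "
from plant import manip
print(manip.finish_job())"
```

```text
the job is handed in; nothing more can be done
None
```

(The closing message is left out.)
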